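# Put the welder's spanner and pliers back in the shadow-cut drawer and shut it

## Robot

A 6-joint arm with a two-finger parallel gripper is mounted at the origin on the work surface. World frame = base frame: x ahead of the robot, y to its left, z up, the work surface at z = 0. Lengths are in m, angles in degrees, forces in N, time in s.
With the tool pointing down it reaches from about 0.3 to 0.875 m from the base axis. Payload 6.4 kg.
Tool frame: the origin (TCP) lies on the mounting face of the last link; the fingertips stand env.tips_ahead ahead of it and the grasp point (between the pads) lies 147 mm ahead of it (env.tips_ahead is the distance from the TCP to the fingertips, in m); z points along the fingers, y is the direction in which the jaws open and shut (so a half turn about z gives the same grasp; the last joint's range is limited). The gripper opens to 88 mm and grips with 3 to 60 N. Pads are 18 mm wide; open, the fingers measure 123 mm over their backs; the gripper's body (75 mm by 187 mm) begins 45 mm behind the grasp point.
Start: joints at [-84.013, 10.359, 92.074, -0, 77.567, -11.82], TCP at [0.176, -0.547, 0.405] pointing down, gripper open.
Joint ranges: [-171.53, 171.53], [-51.25, 118.39], [17.06, 147.69], [-65.23, 245.23], [0, 150.52], [-178.68, 178.68]. Speed limits (degrees/s): [147.25, 147.25, 172.46, 180, 180, 180].

## Interface

Orientations are given as [roll, pitch, yaw] about the fixed x, y, z axes, in that order (R = Rz(yaw) Ry(pitch) Rx(roll)).
In Python, from bench import env, imaging gives the robot as it stands.
- The arm moves only by the shell command python3 -m handwheel 'ROWS' [FORCE]. ROWS is JSON, a list of rows, each a list of 7 numbers: the finger opening in cm, from 0 to 8.81, then the shift along the tool's x, y, z in cm, then the turn, a rotation vector about the tool's x, y, z in rad. In form: [[gripper, x, y, z, ax, ay, az], ...]. A call has 1 to 20 rows; each row shifts and turns the commanded pose from where the row before left it, along the tool's axes as they then stand; what a row does not reach is not made up. A row lasts 1/8 s, in which the tool goes at most 62.5 mm and 10.7 degrees, less where a joint would pass 70% of its speed; a pose out of reach is approached as far as the arm can. A call with a gripper value outside its range is refused whole. The fingers move at their own pace and stop on an object; FORCE is the grip in N (left out, the last holds). Time passes only in rows, so rows that do not move let the fingers close. It gives the time, the measured TCP pose, the force and the opening at its end, in the units of the state.
- env.observe(): the state, without advancing time (a new reading comes with each control period).
- imaging.camera(name): name is "side" or "top"; returns a dict with "color" (400x640x3 uint8, red, green, blue), "intrinsics" (3x3 intrinsics, pixels), "eye" and "attitude" of the camera in the world. Camera axes: x right, y up, looking along -z (the intrinsics and any distortion apply to the point x, -y, -z); pixel columns grow to the right and rows downward; lengths in m; the calibration is good to about 2 mm. A picture is of the moment at which its call begins. There is no depth.
- env.job_done(): hands the job in, once; it reports no verdict.
The state is a dict: "time": time; "joint_pos": joint angles; "qd": joint speeds; "effort": joint torques, N m; "ee_pos": TCP position; "eef_rot": TCP orientation; "wrist_force": force on the tool from outside, world axes, zero at the start; "torque": the same for the moment, N m; "gripper_width": finger opening in m.
Only numpy, scipy, OpenCV 4.12 (cv2) and the standard library are available. Lean on these libraries where they do the work, as an engineer would, in place of code of your own. Each camera call takes 0.05 s, during which the arm holds its last target.

## Task

Put the spanner and the pliers back in the open top drawer of the tool chest: set each one down, without dropping it, into the pocket cut to its own outline so that it lies flat on the pocket floor, let go, then push the drawer gently until it is fully shut. Leave the chisel in its pocket, and leave the grinder, tape measure and spray can where they stand.

Things in the scene. Friction and masses are not known exactly. Their poses are not given: they have to be found in the camera images.
- spanner: Open-ended steel spanner lying loose on the bench left of the chest, 160 mm long, 12 mm thick, 0.3 kg. Origin: underside, mid-length, centre line; +x towards the 46 mm wide jaw head (20 mm jaw opening at its end), z up; symmetric about x. Flat-sided shank 18 mm wide from x = -53 to +36 mm, 28 mm round tail at -66. Best gripped across the shank (along y) at x = +5 mm, near its balance point.
- pliers: Welding pliers lying loose on the bench left of the chest, one rigid piece, black handles, 160 mm long, 14 mm thick, 0.3 kg. Origin: underside, mid-length, centre line; +x towards the nose (14 mm wide at +80), z up; symmetric about x. Flat-sided pivot block 40 mm wide from x = -6 to +22 mm; handles spread to 50 mm at -80. Best gripped across the block (along y) at x = +8 mm, near its balance point.
- chisel: Steel cold chisel, 170 mm long, 14 mm thick, bar 16 mm wide, blade 24 mm, already in its own pocket in the drawer: leave it there. Origin: underside, mid-length; +x towards the blade, z up.
- chest: Fixed blue two-drawer tool chest, 330 mm wide, 300 mm deep, top 120 mm above the bench. Origin: on the bench under the middle of its front; +x into its depth, away from the robot. Its front rail passes 9 mm above the inlay of the upper drawer: a tool lying on the inlay instead of down in its pocket catches there. The lower drawer stays shut; its pull strip is centred 47 mm above the bench.
- drawer (a joint): How far the upper drawer of the chest has been pushed in: 0 = fully open against its stop (the start), 0.21 m = fully shut against its end stop. Slides along the chest's x with about 4 N of friction, no latch or spring. Inside is an inlay of hard black plastic with three pockets cut to tool outlines, their floors yellow; inlay top 90 mm above the bench, drawer sides 91 mm.
- spanner_pocket (a point): Where the spanner's origin belongs: floor of the middle pocket, 82 mm above the bench. Axes: +x into the chest (the way the drawer shuts), y left, z up; jaw head towards +x. Pocket 8 mm deep, the spanner's outline with 2 mm clearance at the floor, widening to 4.5 mm at the mouth. A finger cut-out of the same depth crosses it from x = -14 to +24 mm, 36 mm to each side of the centre line.
- pliers_pocket (a point): Where the pliers' origin belongs: floor of the left pocket (+y), 90 mm beside the spanner pocket; same height, depth, clearances and axes; nose towards +x. Finger cut-out from x = -11 to +27 mm, 47 mm to each side of the centre line.
- chisel_pocket (a point): Where the chisel's origin is and must stay: floor of the right pocket (-y), 80 mm beside the spanner pocket; same height and axes.
- drawer_pull (a point): Middle of the front face of the aluminium pull strip (300 mm wide, 10 mm tall, 12 mm deep) along the top of the upper drawer's front, 89 mm above the bench; it moves with the drawer. The drawer front lies 12 mm behind this point and spans 59 to 97 mm above the bench. Same axes as the pockets: push towards +x to shut. The lower drawer's strip ends up 2 mm further back when both are shut.
- grinder: Bystander: angle grinder lying on the bench right of the chest, about 280 mm long, 1.9 kg. Origin on the bench below it.
- tape_measure: Bystander: tape measure standing on the bench, 72 x 40 x 66 mm. Origin: centre of the underside.
- spray_can: Bystander: aerosol can standing on the bench, 53 mm across, 152 mm tall. Origin: centre of the underside.
There are look-alikes about, which are no part of the job. Leave any pink or red look-alike of the pliers alone.

How it is judged (in metres and radians):
On the way, in this order (a step that is already met when the one before it is completed fails the run):
1. spanner and pliers both lie flat on the floors of their own pockets, let go (horizontal distance between spanner and spanner_pocket below 0.005 m and z of spanner in the frame of spanner_pocket below 0.003 m and angle between each of spanner, pliers's own z axis and vertical below 0.05 rad and horizontal distance between pliers and pliers_pocket below 0.005 m and z of pliers in the frame of pliers_pocket below 0.003 m and contact force between the fingers and spanner below 0.2 N and contact force between the fingers and pliers below 0.2 N and value of joint drawer below 0.18 m), for 0.2 s.
2. the drawer is fully shut (value of joint drawer above 0.205 m), for 0.2 s.
At the end, for the whole second after the job is handed in: The drawer is shut to within 5 mm, with the spanner, the pliers and the chisel each at rest in its own pocket: origin within 5 mm of the pocket's point horizontally and within 3 mm of its floor; spanner and pliers flat within 0.05 rad and in line with the pocket within 0.08 rad (value of joint drawer above 0.205 m and horizontal distance between spanner and spanner_pocket below 0.005 m and z of spanner in the frame of spanner_pocket below 0.003 m and angle between each of spanner, pliers's own z axis and vertical below 0.05 rad and angle between the x axis of spanner and the x axis of spanner_pocket, either way round below 0.08 rad and horizontal distance between pliers and pliers_pocket below 0.005 m and z of pliers in the frame of pliers_pocket below 0.003 m and angle between the x axis of pliers and the x axis of pliers_pocket, either way round below 0.08 rad and horizontal distance between chisel and chisel_pocket below 0.005 m and z of chisel in the frame of chisel_pocket below 0.003 m and linear speed of each of spanner, pliers below 0.02 m/s); the robot touches nothing.
It fails at once if the spanner is dropped or thrown (faster than 0.7 m/s while not held) (linear speed of spanner above 0.7 m/s and contact force between the fingers and spanner below 0.1 N).
It fails at once if the pliers are dropped or thrown (faster than 0.7 m/s while not held) (linear speed of pliers above 0.7 m/s and contact force between the fingers and pliers below 0.1 N).
It fails at once if the drawer is slammed (faster than 0.5 m/s) (velocity of joint drawer below -0.5 m/s or velocity of joint drawer above 0.5 m/s).
It fails at once if the chisel is taken out of its pocket (z of chisel in the frame of chisel_pocket above 0.01 m).
It fails at once if grinder, tape measure or spray can pushed more than 30 mm or knocked over (distance of any of grinder, tape_measure, spray_can from where it was at the start of the episode above 0.03 m or angle between any of tape_measure, spray_can's own z axis and vertical above 0.5 rad).
It also fails if it takes over 70 s, if anything falls off the work surface, if the arm or the gripper's body presses on something with over 40 N, if the wrist force passes 120 N, or if a joint passes its speed limit or range.

## Working session

There is one attempt and no reset: what is moved stays moved. The work goes in short steps, Python scripts to look and compute and a shell command to move; the robot and the scene stay as the last step left them, time stands still between calls to the robot, and variables do not carry over. Pictures are saved under pics/ and viewed, and the job is handed in when it is done.

```bash
ls; mkdir -p pics
python3 - <<'E'
from bench import env, imaging
import cv2
print(env.observe(), env.tips_ahead)
for n in ("side","top"):
    c=imaging.camera(n); print(n,c["intrinsics"],c["eye"],c["attitude"],[k for k in c])
    cv2.imwrite(f"pics/{n}0.png",c["color"][:,:,::-1])
E
```

```text
pics
{'time': 0.0, 'joint_pos': array([-8.40134853e+01,  1.04000561e+01,  9.21309993e+01, -5.55444325e-04,
        7.75671355e+01, -1.18208427e+01]), 'qd': array([-0.06591193,  0.09597196, -0.00695177,  0.00844433,  0.04739448,
        0.06247019]), 'effort': array([ 1.14975297e-03, -4.33861220e+01, -3.41852117e+01,  7.02976808e-02,
        3.85714578e-02, -1.28680113e-04]), 'ee_pos': array([ 0.17582677, -0.54719403,  0.40383347]), 'eef_rot': array([-1.79903780e+02, -1.95838849e-02,  1.78074610e+01]), 'wrist_force': array([-0.81781027, -0.93568799,  0.35397871]), 'torque': array([0.00787816, 0.01527853, 0.01872435]), 'gripper_width': 0.08821748765328656} 0.166
side [[408.28483195   0.         322.57654461]
 [  0.         408.28483195 199.04738366]
 [  0.           0.           1.        ]] [-0.05466054  0.89397343  1.16486117] [  44.41331925    0.31766289 -150.02484641] ['color', 'intrinsics', 'eye', 'attitude']
top [[459.21606375   0.         318.34615213]
 [  0.         459.21606375 198.07262831]
 [  0.           0.           1.        ]] [ 0.33159486 -0.05022265  1.53878785] [  5.30218475   0.51930611 -91.53309132] ['color', 'intrinsics', 'eye', 'attitude']
```

View pics/side0.png

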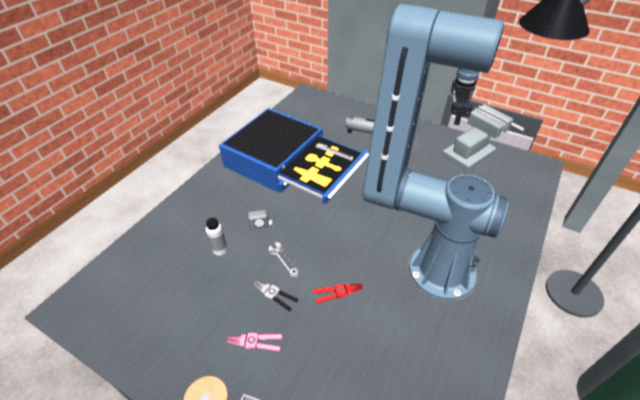

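View pics/top0.png

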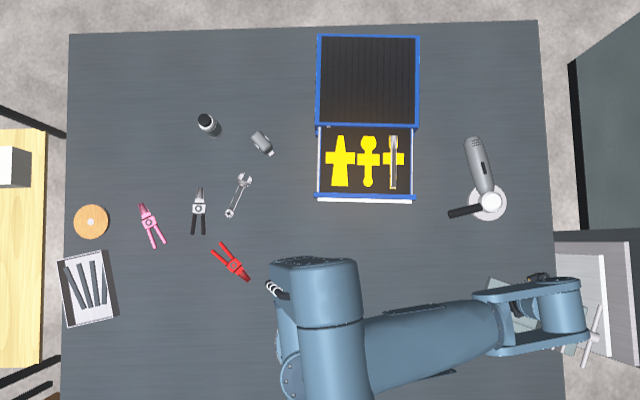

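The top view shows the chest with its open drawer at about (367,120). The spanner lies near (238,195), jaw up and to the right. The black-handled pliers are near (199,210), nose up. The pink pliers (152,225) and red pliers (231,261) are the look-alikes. I'll zoom in and measure next.

```bash
cat > h.py <<'E'
import numpy as np, cv2
from scipy.spatial.transform import Rotation as Ro
from bench import env, imaging
def cast(c,uv,z):
    uv=np.atleast_2d(np.asarray(uv,float)); K=c["intrinsics"]
    d=np.c_[(uv[:,0]-K[0,2])/K[0,0],-(uv[:,1]-K[1,2])/K[1,1],-np.ones(len(uv))]
    d=d@Ro.from_euler('xyz',c["attitude"],degrees=True).as_matrix().T
    e=np.array(c["eye"]); return e+d*((z-e[2])/d[:,2])[:,None]
def proj(c,P):
    P=np.atleast_2d(P); R=Ro.from_euler('xyz',c["attitude"],degrees=True).as_matrix()
    q=(P-np.array(c["eye"]))@R; K=c["intrinsics"]
    return np.c_[K[0,0]*q[:,0]/-q[:,2]+K[0,2],K[1,1]*q[:,1]/q[:,2]+K[1,2]]
def crop(c,x0,y0,x1,y1,name,s=5):
    im=c["color"][y0:y1,x0:x1,::-1]; cv2.imwrite(name,cv2.resize(im,None,fx=s,fy=s,interpolation=cv2.INTER_CUBIC))
E
python3 - <<'E'
from h import *
t=imaging.camera("top"); s=imaging.camera("side")
crop(t,180,165,260,240,"pics/t1.png",8)
crop(t,310,115,420,210,"pics/t2.png",6)
crop(s,240,230,310,320,"pics/s1.png",6)
crop(s,270,130,375,205,"pics/s2.png",7)
# yellow
for c,n in((t,"top"),(s,"side")):
    h=cv2.cvtColor(c["color"],cv2.COLOR_RGB2HSV)
    m=cv2.inRange(h,(22,150,120),(35,255,255))
    k,l,st,ce=cv2.connectedComponentsWithStats(m)
    for i in range(1,k):
        if st[i,4]>20: print(n,st[i],ce[i],cast(c,ce[i],.082))
E
```

```text
top [325 135  30  52 839] [339.71752086 162.2920143 ] [[ 0.58044544 -0.11225941  0.082     ]]
top [389 135   2  14  21] [389.38095238 142.33333333] [[ 0.64086063 -0.27395914  0.082     ]]
top [357 136  23  51 671] [367.93740686 158.25782414] [[ 0.59097152 -0.20314591  0.082     ]]
top [383 150   8  15 100] [386.5  157.52] [[ 0.59167717 -0.26270335  0.082     ]]
top [397 153   7  12  84] [400.  158.5] [[ 0.58726939 -0.30578863  0.082     ]]
side [305 154  37  17 112] [322.58928571 161.88392857] [[ 0.58652587 -0.20579453  0.082     ]]
side [294 167  38  20 112] [312.3125     175.23214286] [[ 0.58134873 -0.11579426  0.082     ]]
```

```bash
sleep 1
```

```text
(no output)
```

View pics/t1.png

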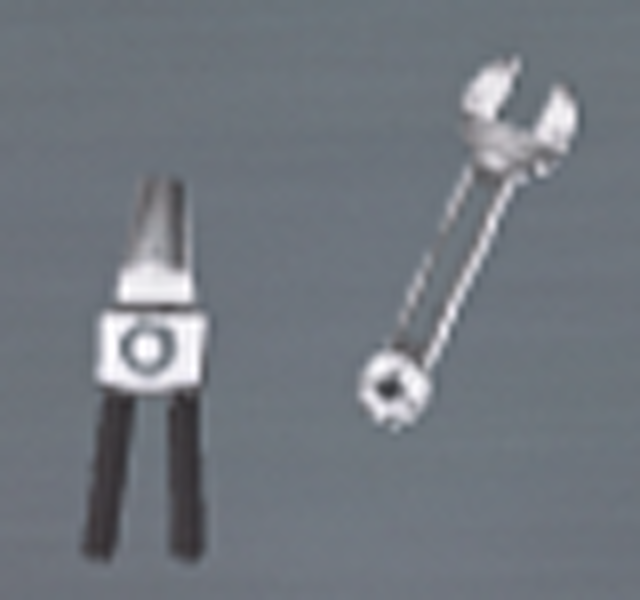

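View pics/t2.png

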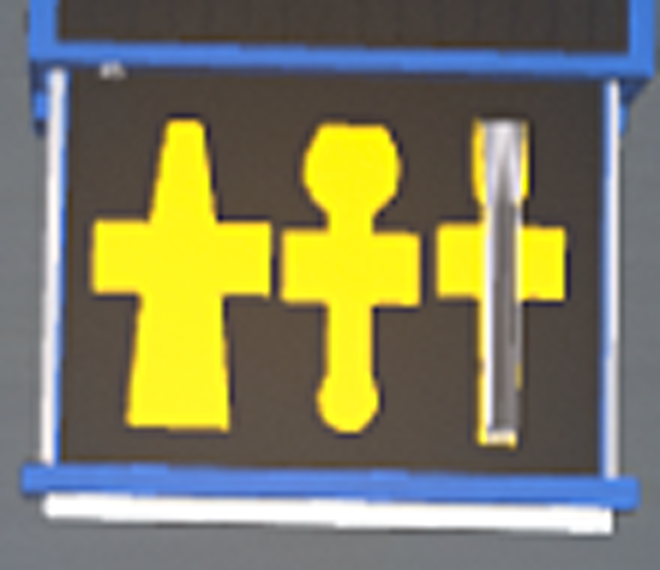

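View pics/s1.png

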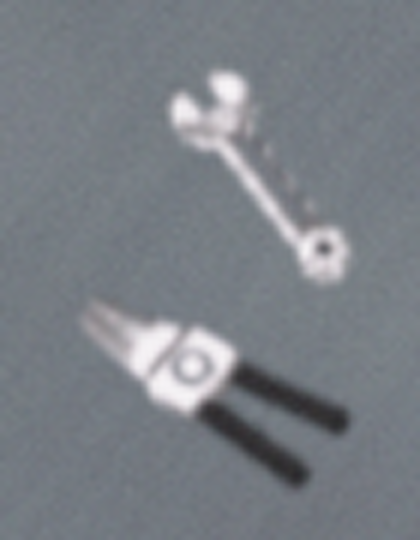

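View pics/s2.png

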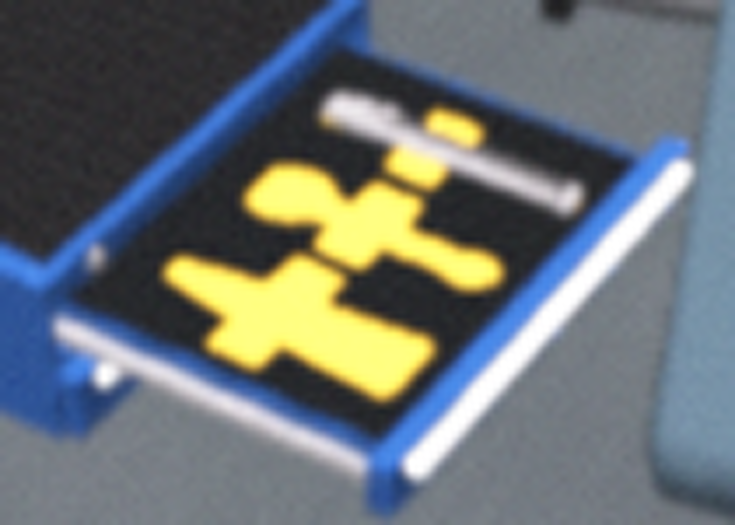

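The crops are clear. In the top view, the pockets from left to right are pliers, spanner and chisel. The spanner's tail hole is at about (229,213) and its jaw at about (244,179). The pliers' block is at about (198.6,208). Measuring them precisely now.

```bash
cat >> h.py <<'E'
def contours(soft,x0,y0,x1,y1,thr,s=8):
    im=cv2.resize(soft[y0:y1,x0:x1].astype(np.float32),None,fx=s,fy=s,interpolation=cv2.INTER_CUBIC)
    cs,_=cv2.findContours((im>thr).astype(np.uint8),cv2.RETR_EXTERNAL,cv2.CHAIN_APPROX_NONE)
    cs=sorted(cs,key=cv2.contourArea)[::-1]
    return [(c[:,0].astype(float)+.5)/s-.5+[x0,y0] for c in cs]
def rect(P):
    (cx,cy),(w,h),a=cv2.minAreaRect((P[:,:2]*1000).astype(np.float32))
    if w<h: w,h,a=h,w,a+90
    a=(a+90)%180-90
    return f"c=({cx:.1f},{cy:.1f}) {w:.1f}x{h:.1f} yaw {a:.2f}"
E
python3 - <<'E'
from h import *
t=imaging.camera("top"); s=imaging.camera("side")
def yel(c):
    f=c["color"].astype(float); return (f[:,:,0]+f[:,:,1])/2-f[:,:,2]
for c,b,n in((t,(318,128,415,192),"top"),(s,(285,140,355,195),"side")):
    y=yel(c); print(n,y[b[1]:b[3],b[0]:b[2]].max())
    for q in contours(y,*b,.5*np.percentile(y[b[1]:b[3],b[0]:b[2]],97))[:2]: print(len(q),rect(cast(c,q,.082)))
def dif(c,b):
    f=cv2.cvtColor(c["color"],cv2.COLOR_RGB2LAB).astype(float)
    bg=np.median(f[b[1]:b[3],b[0]:b[2]].reshape(-1,3),0); return np.linalg.norm(f-bg,axis=2)
for c,bs,n in((t,((186,185,210,240),(220,165,260,222)),"top"),(s,((248,274,302,316),(262,236,302,280)),"side")):
    for b,z in zip(bs,(.014,.012)):
        d=dif(c,b)
        for thr in (20,30):
          for q in contours(d,*b,thr)[:3]:
            if len(q)>40: print(n,z,thr,rect(cast(c,q,z)), cast(c,q,z).mean(0).round(4))
E
```

```text
top 252.0
1215 c=(587.5,-112.5) 166.4x94.6 yaw -3.08
1129 c=(583.1,-202.9) 165.5x72.9 yaw -2.24
side 151.5
1400 c=(585.1,-155.9) 177.7x170.5 yaw 87.23
167 c=(591.0,-263.1) 41.7x27.4 yaw -2.79
top 0.014 20 c=(441.6,361.3) 160.5x47.5 yaw -4.16 [0.4496 0.364  0.014 ]
top 0.014 20 c=(397.2,346.0) 71.3x16.0 yaw 0.45 [0.3976 0.3463 0.014 ]
top 0.014 30 c=(435.0,361.7) 145.4x46.5 yaw -3.92 [0.444  0.3652 0.014 ]
top 0.014 30 c=(397.3,346.1) 70.1x14.4 yaw 0.89 [0.3976 0.3463 0.014 ]
top 0.014 30 c=(513.2,349.2) 13.6x4.2 yaw 3.60 [0.5135 0.349  0.014 ]
top 0.012 20 c=(471.5,240.6) 121.1x31.4 yaw -25.76 [0.4643 0.2379 0.012 ]
top 0.012 20 c=(546.9,205.6) 47.0x46.2 yaw -73.83 [0.5439 0.2074 0.012 ]
top 0.012 20 c=(510.9,232.8) 28.7x6.2 yaw -26.59 [0.5111 0.2326 0.012 ]
top 0.012 30 c=(471.5,241.3) 119.4x30.3 yaw -24.86 [0.4641 0.2379 0.012 ]
top 0.012 30 c=(546.9,205.3) 45.8x44.4 yaw -75.15 [0.5444 0.2069 0.012 ]
top 0.012 30 c=(513.1,231.6) 22.1x4.9 yaw -26.59 [0.5129 0.2317 0.012 ]
side 0.014 20 c=(438.2,365.7) 163.5x55.3 yaw -2.75 [0.4277 0.3657 0.014 ]
side 0.014 20 c=(420.9,277.6) 28.5x14.3 yaw 29.76 [0.4214 0.2758 0.014 ]
side 0.014 30 c=(471.7,358.8) 84.1x52.8 yaw -13.49 [0.472  0.3634 0.014 ]
side 0.014 30 c=(394.7,383.8) 73.2x16.9 yaw -7.87 [0.3946 0.384  0.014 ]
side 0.014 30 c=(393.2,352.0) 71.5x17.1 yaw 2.36 [0.393 0.352 0.014]
side 0.012 20 c=(490.0,240.9) 171.9x54.0 yaw -30.15 [0.4942 0.2359 0.012 ]
side 0.012 30 c=(490.0,240.8) 169.3x52.0 yaw -30.12 [0.494  0.2368 0.012 ]
```

Run:
```python
from h import *
t=imaging.camera("top"); s=imaging.camera("side")
y=(s["color"][:,:,0].astype(float)+s["color"][:,:,1])/2-s["color"][:,:,2]
for thr in (100,115,125):
  for q in contours(y,285,140,355,195,thr)[:2]: print(thr,len(q),rect(cast(s,q,.082)))
up=lambda X,k,o:(np.array(X)+.5)/k-.5+np.array(o)
th=cast(t,up((393,388),8,(180,165)),.012)[0]; sh=cast(s,up((323,249),6,(240,230)),.012)[0]
print("tail hole",th,sh)
tt=cast(t,up([(515,60),(570,90)],8,(180,165)),.012); st=cast(s,up([(182,97),(228,78)],6,(240,230)),.012)
print("jaw tips",tt,st)
for a,b in((th,tt),(sh,st)):
    m=b.mean(0); d=m-a; print(np.hypot(*d[:2]),np.degrees(np.arctan2(d[1],d[0])))
def mask(c,b,z,hull=True):
    f=cv2.cvtColor(c["color"],cv2.COLOR_RGB2LAB).astype(float)
    bg=np.median(f[b[1]:b[3],b[0]:b[2]].reshape(-1,3),0); d=np.linalg.norm(f-bg,axis=2)
    return np.vstack([q for q in contours(d,*b,20) if len(q)>30])
P=cast(t,mask(t,(222,165,260,222),.012),.012); print("spanner top all",rect(P))
yaw=np.radians(-26.5)
for yd in(-24,-25.5,-27,-28.5):
    a=np.radians(yd);u=np.array([np.cos(a),np.sin(a)]);v=np.array([-u[1],u[0]])
    A=P[:,:2]@u;B=P[:,:2]@v; tl=A<A.min()+.026; hd=A>A.max()-.04
    print(yd,(A.max()-A.min()),(A.max()+A.min())/2*u+ (B[tl].min()+B[tl].max())/2*v,"lat tail",(B[tl].min()+B[tl].max())/2,"head",(B[hd].min()+B[hd].max())/2, np.ptp(B[tl]),np.ptp(B[hd]))
# pliers ring
print("ring",cast(t,up((147,346),8,(180,165)),.014),cast(s,up((192,366),6,(240,230)),.014))
print("block box top",cast(t,up([(100,312),(207,312),(98,388),(205,388)],8,(180,165)),.014))
print("nose/handles",cast(t,up([(162,178)],8,(180,165)),.014),cast(t,up([(98,558),(188,558)],8,(180,165)),.014))
```

```text
100 726 c=(586.2,-112.3) 167.8x95.1 yaw -18.14
100 687 c=(583.2,-205.8) 166.6x73.5 yaw -3.58
115 721 c=(586.2,-112.3) 166.0x93.3 yaw -18.02
115 680 c=(583.4,-205.7) 164.5x71.6 yaw -3.87
125 716 c=(586.8,-115.7) 165.8x91.4 yaw -3.99
125 674 c=(583.3,-205.8) 163.3x70.1 yaw -3.86
tail hole [0.43167804 0.2600749  0.012     ] [0.43074786 0.26197975 0.012     ]
jaw tips [[0.56830373 0.20753433 0.012     ]
 [0.55493622 0.18456605 0.012     ]] [[0.56179176 0.21297416 0.012     ]
 [0.54617693 0.18761448 0.012     ]]
0.14485879200221263 -26.23029193280532
0.1378126382118004 -26.59003382824893
spanner top all c=(493.0,236.0) 162.8x51.2 yaw -29.86
-24 0.16450775739045892 [0.49166782 0.23301554] lat tail 0.41284960410955607 head 0.41019986208176307 0.03145980869407761 0.050886725020167445
-25.5 0.1641347509389664 [0.49089966 0.23151074] lat tail 0.420295936002553 head 0.42086799786033 0.031426813969885725 0.050875691896903996
-27 0.16377527281361254 [0.48998648 0.2300549 ] lat tail 0.4274296207021488 head 0.43119549717392125 0.031421475583434 0.05093418023984747
-28.5 0.1633138019500829 [0.48899386 0.22865128] lat tail 0.4342703664903013 head 0.4412715150014266 0.0313946024871552 0.05108362433461772
ring [[0.45189211 0.36225278 0.014     ]] [[0.45038372 0.36160029 0.014     ]]
block box top [[0.46666116 0.38187727 0.014     ]
 [0.46543068 0.33712678 0.014     ]
 [0.43490813 0.38275323 0.014     ]
 [0.43368842 0.33808813 0.014     ]]
nose/handles [[0.52226143 0.35578354 0.014     ]] [[0.36426975 0.38284054 0.014     ]
 [0.36326384 0.3454307  0.014     ]]
```

```bash
cat >> h.py <<'E'
def togo(x,y,z,yaw):
    o=env.observe(); R=Ro.from_euler('xyz',o["eef_rot"],degrees=True)
    T=Ro.from_euler('xyz',[180,0,yaw],degrees=True)
    d=R.inv().apply(np.array([x,y,z])-o["ee_pos"])*100
    print("t",round(o["time"],2),"pos",o["ee_pos"].round(4),"rot",o["eef_rot"].round(2),"F",o["wrist_force"].round(1),"w",round(o["gripper_width"],4))
    print("shift cm",d.round(2),"turn",(R.inv()*T).as_rotvec().round(3),"in final frame",T.inv().apply(np.array([x,y,z])-o["ee_pos"]).round(4)*100)
E
python3 -m handwheel '[[8.8,3.61,-4.28,0,0,0,0],[8.8,3.61,-4.28,0,0,0,0],[8.8,3.61,-4.28,0,0,0,0],[8.8,3.61,-4.28,0,0,0,0],[8.8,3.61,-4.28,0,0,0,0],[8.8,3.61,-4.28,0,0,0,0],[8.8,3.61,-4.28,0,0,0,0],[8.8,3.61,-4.28,0,0,0,0],[8.8,3.61,-4.28,0,0,0,0],[8.8,3.61,-4.28,0,0,0,0],[8.8,3.61,-4.28,0,0,0,0],[8.8,3.61,-4.28,0,0,0,0],[8.8,3.61,-4.28,0,0,0,0],[8.8,3.61,-4.28,0,0,0,0],[8.8,3.61,-4.28,0,0,0,0]]' 40
python3 -m handwheel '[[5,0,0,0,0,0,0.18],[5,0,0,0,0,0,0.18],[5,0,0,0,0,0,0.18],[5,0,0,0,0,0,0.18],[5,0,0,0,0,0,0.04],[5,0,0,0,0,0,0],[5,0,0,0,0,0,0]]'
python3 -c "
from h import *
togo(.4951,.230,.24,-25.8)"
```

```text
time: 2.28
ee_pos: [0.4955, 0.2314, 0.4049]
eef_rot: [180.0, -0.0, 17.8]
wrist_force: [0.6, 0.2, 0.9]
gripper_width: 0.0877
time: 3.15
ee_pos: [0.4951, 0.2294, 0.4047]
eef_rot: [-180.0, 0.0, -25.7]
wrist_force: [-0.7, 0.2, -0.3]
gripper_width: 0.0498
t 3.15 pos [0.4951 0.2294 0.4047] rot [-180.      0.    -25.69] F [-0.7  0.2 -0.3] w 0.0498
shift cm [-0.03 -0.06 16.47] turn [-0.     0.     0.002] in final frame [-0.03 -0.06 16.47]
```

```bash
python3 -m handwheel '[[5,0,0,5,0,0,0],[5,0,0,5,0,0,0],[5,0,0,5,0,0,0],[5,0,0,4,0,0,0],[5,0,0,2,0,0,0],[5,0,-0.06,2,0,0,0],[5,0,0,0.6,0,0,0],[5,0,0,0,0,0,0]]'
python3 - <<'E'
from h import *
togo(.4951,.230,.1685,-25.8)
crop(imaging.camera("top"),190,150,280,240,"pics/t3.png",6);crop(imaging.camera("side"),230,210,330,300,"pics/s3.png",6)
E
```

```text
time: 4.15
ee_pos: [0.4954, 0.2299, 0.1688]
eef_rot: [180.0, 0.0, -25.7]
wrist_force: [-0.2, -0.2, 0.4]
gripper_width: 0.0498
t 4.15 pos [0.4954 0.2299 0.1688] rot [ 1.7999e+02  1.0000e-02 -2.5720e+01] F [-0.2 -0.2  0.4] w 0.0498
shift cm [-0.03  0.01  0.03] turn [0.    0.    0.001] in final frame [-0.03  0.01  0.03]
```

View pics/t3.png

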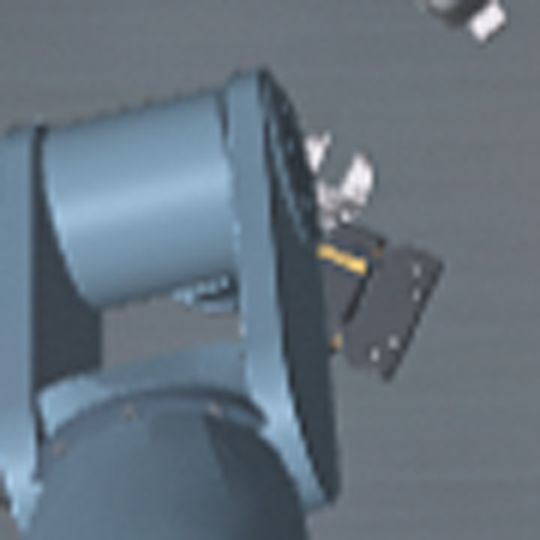

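View pics/s3.png

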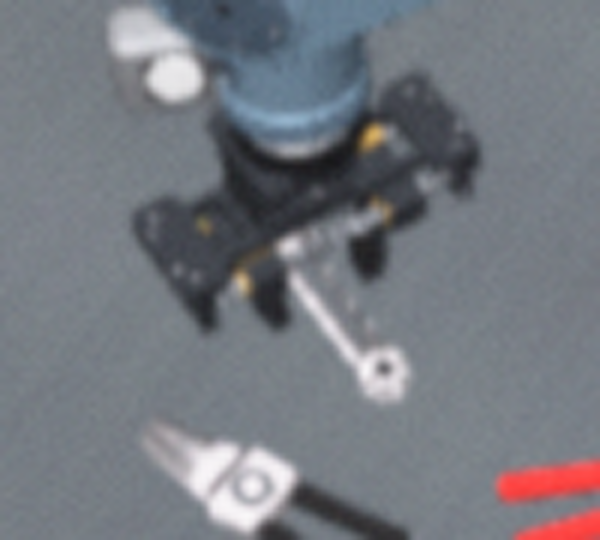

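The side view shows the shank centred between the open fingers, with the tail hole at crop (384,370). In the top view the arm hides most of it. Closing the fingers now.

```bash
python3 -m handwheel '[[1,0,0,0,0,0,0],[1,0,0,0,0,0,0],[1,0,0,0,0,0,0],[1,0,0,0,0,0,0],[1,0,0,0,0,0,0],[1,0,0,0,0,0,0]]' 40
python3 -m handwheel '[[1,0,0,-1,0,0,0],[1,0,0,-2,0,0,0],[1,0,0,-5,0,0,0],[1,0,0,-5,0,0,0],[1,0,0,-2,0,0,0],[1,0,0,0,0,0,-0.18],[1,0,0,0,0,0,-0.18],[1,0,0,0,0,0,-0.04],[1,0,0,0,0,0,0]]'
python3 - <<'E'
from h import *
a=np.radians(-2.8); g=np.array([.5832,-.2043])+.005*np.array([np.cos(a),np.sin(a)]);print(g)
togo(*g,.32,-2.8)
crop(imaging.camera("side"),210,150,330,270,"pics/s4.png",5)
E
```

```text
time: 5.0
ee_pos: [0.4955, 0.23, 0.1689]
eef_rot: [-180.0, -0.0, -25.7]
wrist_force: [-0.3, 0.1, 3.1]
gripper_width: 0.0174
time: 6.12
ee_pos: [0.495, 0.2298, 0.3185]
eef_rot: [180.0, 0.1, -2.9]
wrist_force: [-0.1, -0.0, -2.5]
gripper_width: 0.0175
[ 0.58819403 -0.20454425]
t 6.12 pos [0.495  0.2298 0.3185] rot [ 1.7998e+02  5.0000e-02 -2.8500e+00] F [-0.1 -0.  -2.5] w 0.0175
shift cm [11.47 42.92 -0.15] turn [ 0.     0.001 -0.001] in final frame [11.43 42.93 -0.15]
```

View pics/s4.png

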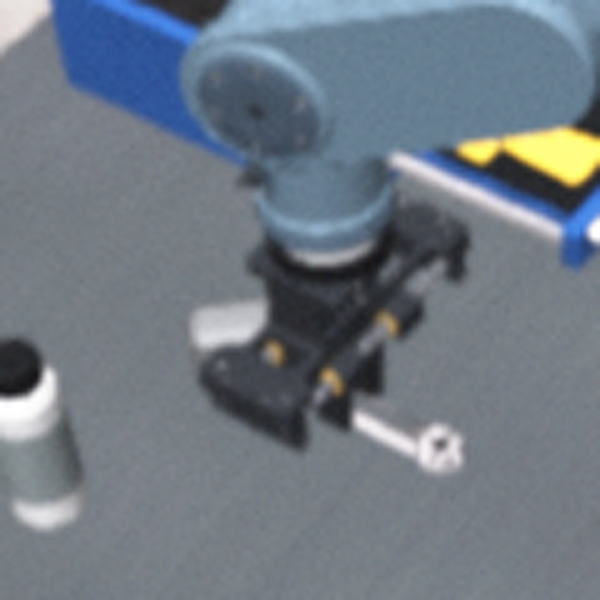

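The spanner is held: the side view shows its tail hole at crop (440,443) and the wrist reads -2.5 N. Checking its position in the grip before carrying it over the pocket.

```bash
python3 - <<'E'
from h import *
c=imaging.camera("side")
print(cast(c,(np.array([440,443])+.5)/5-.5+[210,150],.1617))
print(proj(c,[[.424,.2333,.1617]]),(np.array([440,443])+.5)/5-.5+[210,150])
E
python3 -m handwheel '[[1,1.43,5.36,0,0,0,0],[1,1.43,5.36,0,0,0,0],[1,1.43,5.36,0,0,0,0],[1,1.43,5.36,0,0,0,0],[1,1.43,5.36,0,0,0,0],[1,1.43,5.36,0,0,0,0],[1,1.43,5.36,0,0,0,0],[1,1.43,5.36,0,0,0,0],[1,0,0,0,0,0,0],[1,0,0,0,0,0,0]]'
python3 - <<'E'
from h import *
togo(.5882,-.2045,.32,-2.8)
crop(imaging.camera("side"),260,90,380,210,"pics/s5.png",5)
crop(imaging.camera("top"),310,115,430,215,"pics/t5.png",6)
E
```

```text
[[0.42333604 0.23361958 0.1617    ]]
[[297.47627873 238.04934109]] [297.6 238.2]
time: 7.48
ee_pos: [0.5882, -0.2038, 0.3181]
eef_rot: [-179.9, 0.1, -2.9]
wrist_force: [0.2, -0.4, -2.9]
gripper_width: 0.0174
t 7.47 pos [ 0.5882 -0.2038  0.3181] rot [-1.7994e+02  7.0000e-02 -2.8800e+00] F [ 0.2 -0.4 -2.9] w 0.0174
shift cm [ 0.01  0.07 -0.19] turn [-0.001  0.001 -0.001] in final frame [ 0.01  0.07 -0.19]
```

View pics/s5.png

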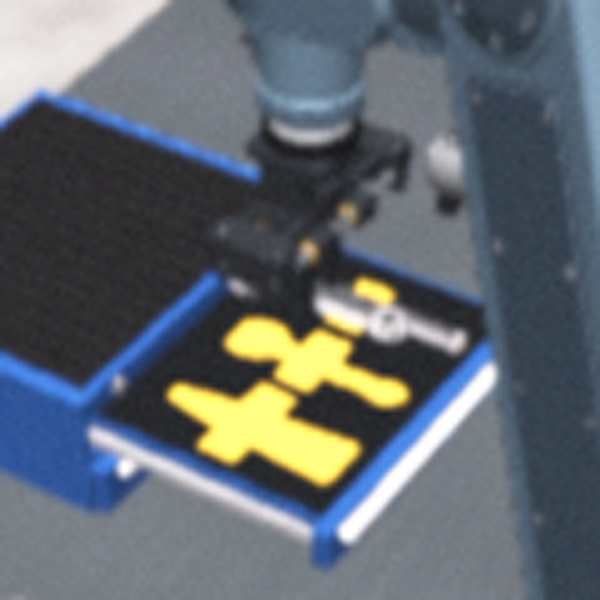

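View pics/t5.png

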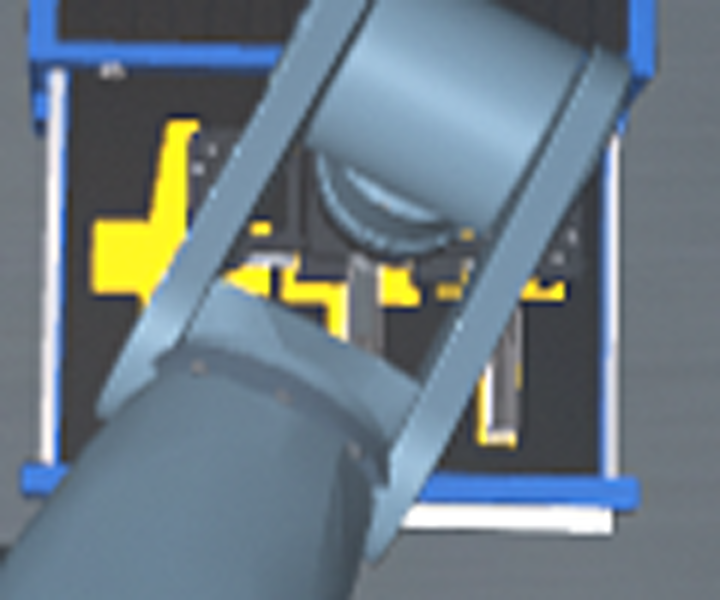

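The side camera and the arm's kinematics agree on the held tail hole to within 1 mm. In the side view the spanner sits above and behind its pocket as expected. Lowering to just above the inlay for an alignment check.

```bash
python3 -m handwheel '[[1,0,0.12,3,0,0,0],[1,0,0,1.5,0,0,0],[1,0,0,0.9,0,0,0],[1,0,0,0,0,0,0],[1,0,0,0,0,0,0]]'
python3 - <<'E'
from h import *
togo(.5882,-.205,.25,-2.8)
crop(imaging.camera("side"),280,130,360,200,"pics/s6.png",9)
crop(imaging.camera("top"),320,125,420,205,"pics/t6.png",7)
E
```

```text
time: 8.2
ee_pos: [0.5888, -0.2052, 0.2656]
eef_rot: [180.0, -0.1, -2.8]
wrist_force: [0.8, -0.8, -2.8]
gripper_width: 0.0175
t 8.2 pos [ 0.5888 -0.2052  0.2656] rot [ 1.7996e+02 -7.0000e-02 -2.8100e+00] F [ 0.8 -0.8 -2.8] w 0.0175
shift cm [-0.07 -0.02  1.56] turn [ 0.001 -0.001 -0.   ] in final frame [-0.07 -0.02  1.56]
```

View pics/s6.png

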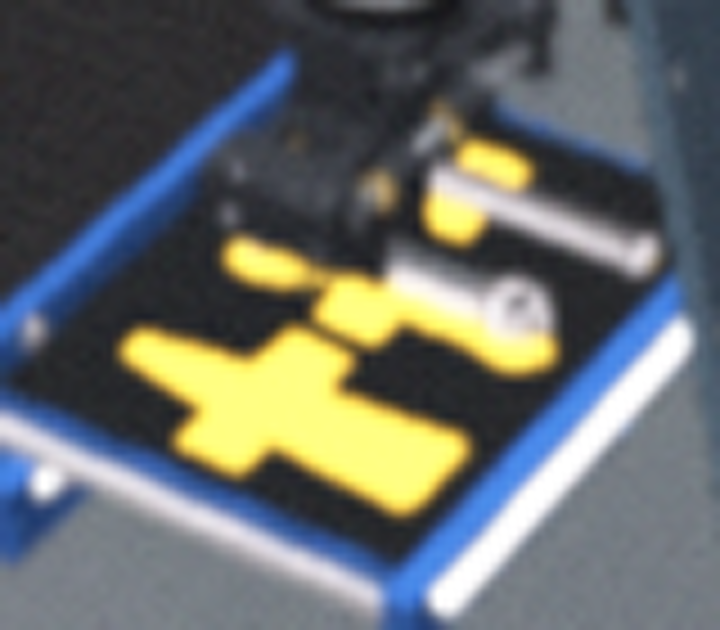

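View pics/t6.png

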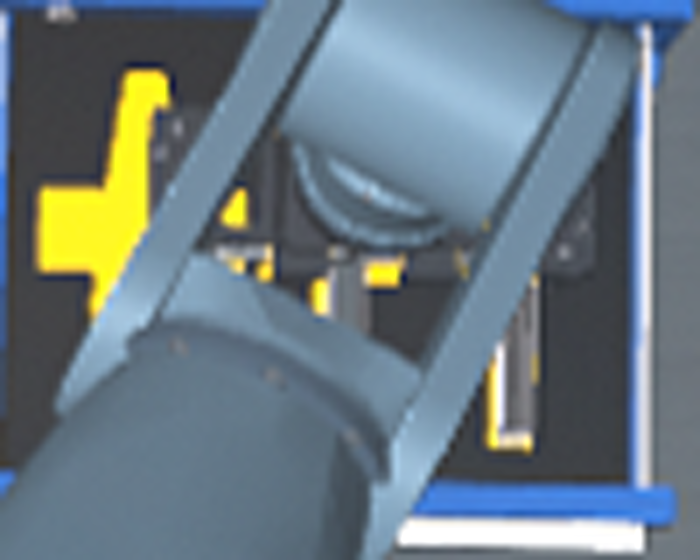

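Run:
```python
from h import *
c=imaging.camera("side");t=imaging.camera("top")
up=lambda X,k,o:(np.array(X)+.5)/k-.5+np.array(o)
print("tail",cast(c,up((518,303),9,(280,130)),.1088))
print("shank edges top",cast(t,up([(328,300),(369,300)],7,(320,125)),.1088))
# tail ring outline by brightness
g=cv2.cvtColor(c["color"],cv2.COLOR_RGB2HSV).astype(float); m=(g[:,:,2])-g[:,:,1]
q=contours(m,333,159,346,170,90)
for k in q[:2]: print(len(k),rect(cast(c,k,.1088)))
a=np.radians(-2.8);u=np.array([np.cos(a),np.sin(a)]);v=np.array([-u[1],u[0]])
f=env.observe()["ee_pos"][:2]; print("FK tail",f-u*.071, "side-pocket tail", np.array([.5833,-.2058])-.066*u,"top shank line y at x", )
```

```text
tail [[ 0.51657773 -0.19993008  0.1088    ]]
shank edges top [[ 0.55716189 -0.19452341  0.1088    ]
 [ 0.55664297 -0.2129117   0.1088    ]]
248 c=(512.9,-191.7) 56.6x34.5 yaw -61.01
FK tail [ 0.5177721  -0.20187916] side-pocket tail [ 0.51737879 -0.20257592] top shank line y at x
```

The two cameras differ by a few mm across the pocket. The side camera looks in at a slant, so the near wall hides part of the pocket floor, while the top camera sees the whole floor. I'll shift about 1.3 mm towards +y, well inside the 4.5 mm mouth, soften the grip, and lower while watching the wrist force.

```bash
python3 -m handwheel '[[1,-0.04,-0.13,0.4,0,0,0],[1,0,0,0.3,0,0,0],[1,0,0,0,0,0,0],[1,0,0,0,0,0,0]]' 15
python3 -m handwheel '[[1,0,0,0.3,0,0,0],[1,0,0,0,0,0,0]]' 
python3 -m handwheel '[[1,0,0,0.2,0,0,0],[1,0,0,0,0,0,0]]'
```

```text
time: 8.9
ee_pos: [0.5881, -0.2039, 0.2577]
eef_rot: [-180.0, 0.0, -2.8]
wrist_force: [-0.4, 0.4, -2.9]
gripper_width: 0.018
time: 9.15
ee_pos: [0.588, -0.2038, 0.2544]
eef_rot: [-180.0, 0.0, -2.8]
wrist_force: [0.3, -1.2, -3.6]
gripper_width: 0.0179
time: 9.4
ee_pos: [0.588, -0.2038, 0.2525]
eef_rot: [-180.0, 0.0, -2.8]
wrist_force: [-0.9, -0.1, -4.0]
gripper_width: 0.018
```

```bash
python3 -m handwheel '[[1,0,0,0.1,0,0,0],[1,0,0,0,0,0,0]]' 
python3 -m handwheel '[[1,0,0,0.1,0,0,0],[1,0,0,0,0,0,0]]'
```

```text
time: 9.65
ee_pos: [0.5881, -0.2038, 0.2516]
eef_rot: [-180.0, 0.0, -2.8]
wrist_force: [0.5, 0.0, -2.7]
gripper_width: 0.0175
time: 9.9
ee_pos: [0.5882, -0.2039, 0.251]
eef_rot: [180.0, -0.0, -2.8]
wrist_force: [-0.7, 0.7, -0.9]
gripper_width: 0.0176
```

The wrist force rose from -2.7 to -0.9 N, so the spanner is resting on the floor. I'll open within the finger cut-out and rise.

```bash
python3 -m handwheel '[[2.6,0,0,0,0,0,0],[2.6,0,0,0,0,0,0],[2.6,0,0,0,0,0,0],[2.6,0,0,-0.5,0,0,0],[2.6,0,0,-1.5,0,0,0],[2.6,0,0,-4,0,0,0],[6,0,0,-5,0,0,0]]'
python3 - <<'E'
from h import *
togo(.451,.361,.36,-3)
E
```

```text
time: 10.78
ee_pos: [0.5878, -0.2037, 0.362]
eef_rot: [-180.0, 0.1, -2.8]
wrist_force: [0.5, -0.7, -0.2]
gripper_width: 0.0341
t 10.78 pos [ 0.5878 -0.2037  0.362 ] rot [-1.7996e+02  7.0000e-02 -2.8200e+00] F [ 0.5 -0.7 -0.2] w 0.0341
shift cm [-16.44 -55.73   0.25] turn [-0.001  0.001  0.003] in final frame [-16.62 -55.68   0.2 ]
```

```bash
python3 -m handwheel '[[6.5,-1.64,-5.57,0,0,0,0],[6.5,-1.64,-5.57,0,0,0,0],[6.5,-1.64,-5.57,0,0,0,0],[6.5,-1.64,-5.57,0,0,0,0],[6.5,-1.64,-5.57,0,0,0,0],[6.5,-1.64,-5.57,0,0,0,0],[6.5,-1.64,-5.57,0,0,0,0],[6.5,-1.64,-5.57,0,0,0,0],[6.5,-1.64,-5.57,0,0,0,0],[6.5,-1.64,-5.57,0,0,0,0],[6.5,0,0,0,0,0,0],[6.5,0,0,0,0,0,0]]'
python3 - <<'E'
from h import *
togo(.451,.361,.169,-3)
crop(imaging.camera("top"),310,115,430,215,"pics/t7.png",6)
crop(imaging.camera("side"),210,190,330,330,"pics/s7.png",4)
E
```

```text
time: 12.28
ee_pos: [0.4517, 0.3604, 0.3614]
eef_rot: [180.0, -0.0, -2.8]
wrist_force: [0.0, 0.5, 0.3]
gripper_width: 0.0649
t 12.28 pos [0.4517 0.3604 0.3614] rot [ 1.7999e+02 -4.0000e-02 -2.7700e+00] F [0.  0.5 0.3] w 0.0649
shift cm [-0.08 -0.06 19.24] turn [ 0.    -0.001  0.004] in final frame [-0.07 -0.05 19.24]
```

View pics/t7.png

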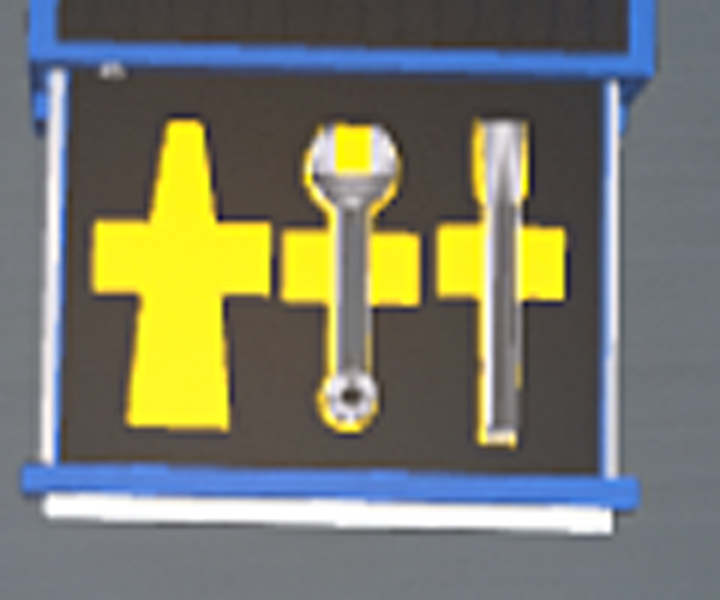

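View pics/s7.png

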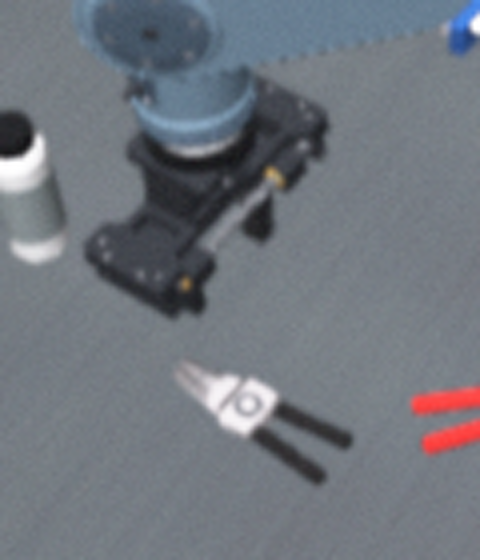

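The spanner is seated inside its yellow outline, tail hole at crop (350,396), and the chisel hasn't moved. The pliers are still in place. Descending on them now.

```bash
python3 -m handwheel '[[6.5,-0.07,-0.06,5,0,0,0.004],[6.5,0,0,5,0,0,0],[6.5,0,0,4,0,0,0],[6.5,0,0,3,0,0,0],[6.5,0,0,1.6,0,0,0],[6.5,0,0,0.6,0,0,0],[6.5,0,0,0,0,0,0]]'
python3 - <<'E'
from h import *
togo(.451,.361,.169,-3)
crop(imaging.camera("side"),240,230,320,330,"pics/s8.png",6)
E
```

```text
time: 13.25
ee_pos: [0.4516, 0.361, 0.1694]
eef_rot: [-180.0, -0.0, -3.1]
wrist_force: [-0.6, 0.8, 0.1]
gripper_width: 0.0648
t 13.25 pos [0.4516 0.361  0.1694] rot [-1.7997e+02 -5.0000e-02 -3.0800e+00] F [-0.6  0.8  0.1] w 0.0648
shift cm [-0.06  0.01  0.04] turn [-0.    -0.001 -0.001] in final frame [-0.06  0.01  0.04]
```

View pics/s8.png

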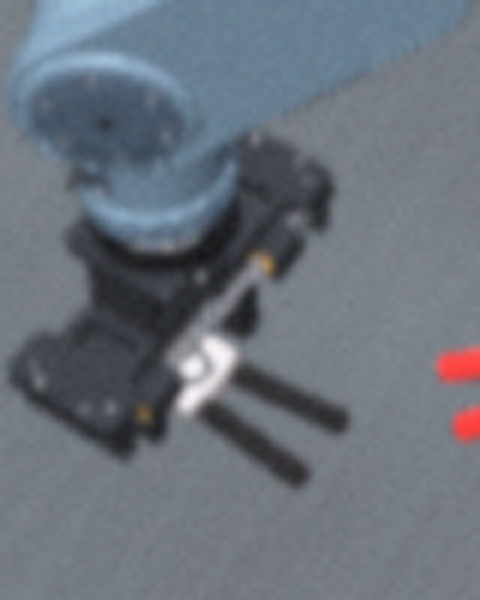

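The block is centred between the fingers. I'll grip and lift.

```bash
python3 -m handwheel '[[3,0,0,0,0,0,0],[3,0,0,0,0,0,0],[3,0,0,0,0,0,0],[3,0,0,0,0,0,0],[3,0,0,0,0,0,0],[3,0,0,0,0,0,0]]' 40
python3 -m handwheel '[[3,0,0,-1,0,0,0],[3,0,0,-2,0,0,0],[3,0,0,-5,0,0,0],[3,0,0,-5,0,0,0],[3,0,0,-2,0,0,0],[3,0,0,0,0,0,0],[3,0,0,0,0,0,0]]'
python3 - <<'E'
from h import *
togo(.5955,-.113,.32,-2.8)
c=imaging.camera("side");crop(c,230,190,320,290,"pics/s9.png",6)
o=env.observe();a=np.radians(o["eef_rot"][2]);u=np.array([np.cos(a),np.sin(a)]);v=np.array([-u[1],u[0]])
zt=o["ee_pos"][2]-.1694+.014
for x,y in((-80,17),(-80,25),(-80,-25),(0,0),(-6,20),(-6,-20)): print((x,y),(proj(c,[*(o["ee_pos"][:2]+u*(x-8)/1e3+v*y/1e3),zt])[0]-[230,190]+.5)*6-.5)
E
```

```text
time: 14.05
ee_pos: [0.4512, 0.3613, 0.1692]
eef_rot: [-180.0, -0.0, -3.0]
wrist_force: [-1.4, -0.1, 6.1]
gripper_width: 0.0393
time: 14.92
ee_pos: [0.4505, 0.3609, 0.3179]
eef_rot: [180.0, 0.1, -3.0]
wrist_force: [-1.0, 0.3, -2.7]
gripper_width: 0.0399
t 14.93 pos [0.4505 0.3609 0.3179] rot [ 1.7995e+02  8.0000e-02 -3.0500e+00] F [-1.   0.3 -2.7] w 0.0399
shift cm [17.   46.55 -0.2 ] turn [ 0.001  0.001 -0.004] in final frame [16.8  46.62 -0.21]
(-80, 17) [346.8872755 550.8225776]
(-80, 25) [336.90075921 562.88020747]
(-80, -25) [398.03694747 489.06492412]
(0, 0) [237.30648737 451.29659865]
(-6, 20) [221.57924389 485.17074259]
(-6, -20) [271.67114543 428.83745782]
```

View pics/s9.png

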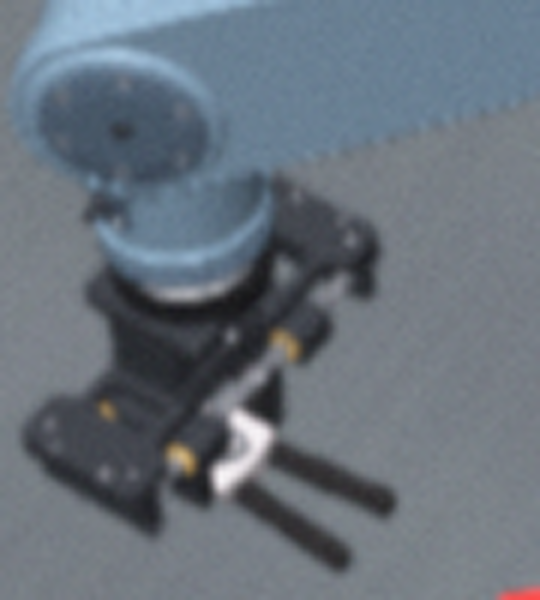

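The handle ends appear at about crop (347,558) and (393,500), within 0.5 px of prediction, so the grip is as planned. Carrying the pliers to above their pocket.

```bash
python3 -m handwheel '[[3,1.87,5.18,0,0,0,0],[3,1.87,5.18,0,0,0,0],[3,1.87,5.18,0,0,0,0],[3,1.87,5.18,0,0,0,0],[3,1.87,5.18,0,0,0,0],[3,1.87,5.18,0,0,0,0],[3,1.87,5.18,0,0,0,0],[3,1.87,5.18,0,0,0,0],[3,1.87,5.18,0,0,0,-0.004],[3,0,0,2,0,0,0],[3,0,0,2,0,0,0],[3,0,0,1.4,0,0,0],[3,0,0,0,0,0,0],[3,0,0,0,0,0,0]]'
python3 - <<'E'
from h import *
togo(.5955,-.113,.2512,-2.8)
crop(imaging.camera("side"),280,130,360,200,"pics/s10.png",9)
crop(imaging.camera("top"),310,115,410,205,"pics/t10.png",7)
E
```

```text
time: 16.73
ee_pos: [0.5946, -0.1126, 0.2652]
eef_rot: [180.0, -0.0, -2.8]
wrist_force: [0.8, 0.6, -2.4]
gripper_width: 0.0395
t 16.73 pos [ 0.5946 -0.1126  0.2652] rot [ 1.7999e+02 -4.0000e-02 -2.7500e+00] F [ 0.8  0.6 -2.4] w 0.0395
shift cm [0.09 0.03 1.4 ] turn [ 0.    -0.001  0.001] in final frame [0.09 0.04 1.4 ]
```

View pics/s10.png

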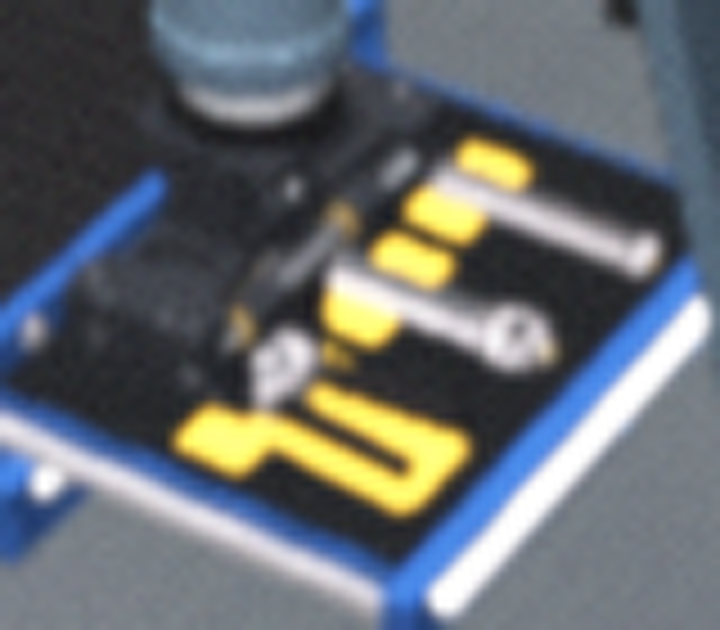

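View pics/t10.png

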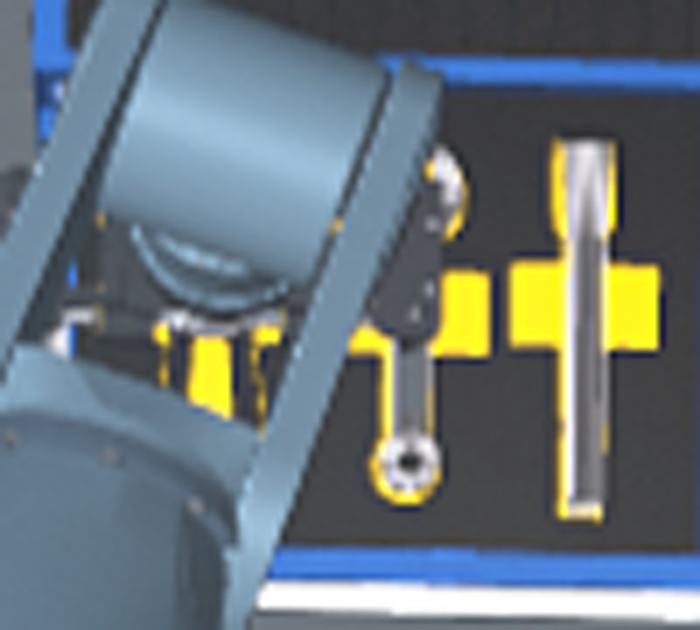

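Run:
```python
from h import *
c=imaging.camera("side")
up=lambda X,k,o:(np.array(X)+.5)/k-.5+np.array(o)
for z in(.0958,.103,.1098): print(z,cast(c,up((407,470),9,(280,130)),z))
a=np.radians(-2.8);u=np.array([np.cos(a),np.sin(a)]);v=np.array([-u[1],u[0]])
f=env.observe()["ee_pos"][:2]; print("FK end",f-u*.088+v*.019)
print("FK in crop",[(proj(c,[*(f-u*.088+v*y),z])[0]-[280,130]+.5)*9-.5 for z in(.0958,.1098) for y in (.013,.025)])
```

```text
0.0958 [[ 0.51265973 -0.09462364  0.0958    ]]
0.103 [[ 0.50883889 -0.08796556  0.103     ]]
0.1098 [[ 0.50523033 -0.08167737  0.1098    ]]
FK end [ 0.50775217 -0.08985811]
FK in crop [array([419.06809834, 472.42695959]), array([403.84382966, 488.84456712]), array([419.08976067, 448.21623901]), array([403.76693265, 464.62986112])]
```

Laterally, the yellow shows evenly outside both handles (top crop columns 165 and 258). The handle end in the side view is at crop (407,470), within about 2 mm of prediction. Moving 1 mm forward and inserting.

```bash
python3 -m handwheel '[[3,0.1,0,0.4,0,0,0],[3,0,0,0.3,0,0,0],[3,0,0,0,0,0,0],[3,0,0,0,0,0,0]]' 15
python3 -m handwheel '[[3,0,0,0.3,0,0,0],[3,0,0,0,0,0,0]]' 
python3 -m handwheel '[[3,0,0,0.2,0,0,0],[3,0,0,0,0,0,0]]' 
python3 -m handwheel '[[3,0,0,0.1,0,0,0],[3,0,0,0,0,0,0]]'
```

```text
time: 17.38
ee_pos: [0.5953, -0.1134, 0.2576]
eef_rot: [-180.0, 0.0, -2.8]
wrist_force: [-0.2, -0.6, -2.8]
gripper_width: 0.0397
time: 17.62
ee_pos: [0.5952, -0.1134, 0.2544]
eef_rot: [-180.0, 0.0, -2.8]
wrist_force: [0.8, -0.0, -3.2]
gripper_width: 0.0403
time: 17.88
ee_pos: [0.5952, -0.1133, 0.2525]
eef_rot: [-180.0, 0.0, -2.8]
wrist_force: [-0.0, 0.2, -3.6]
gripper_width: 0.0396
time: 18.12
ee_pos: [0.5953, -0.1134, 0.2517]
eef_rot: [-180.0, 0.0, -2.8]
wrist_force: [-0.6, -0.2, -3.0]
gripper_width: 0.0393
```

```bash
python3 -m handwheel '[[3,0,0,0.1,0,0,0],[3,0,0,0,0,0,0]]'
python3 -m handwheel '[[4.9,0,0,0,0,0,0],[4.9,0,0,0,0,0,0],[4.9,0,0,0,0,0,0],[4.9,0,0,-0.5,0,0,0],[4.9,0,0,-1.5,0,0,0],[4.9,0,0,-4,0,0,0],[4.9,0,0,-5,0,0,0]]'
```

```text
time: 18.38
ee_pos: [0.5954, -0.1134, 0.2512]
eef_rot: [180.0, -0.0, -2.8]
wrist_force: [-1.6, 0.6, 2.8]
gripper_width: 0.0398
time: 19.25
ee_pos: [0.595, -0.1133, 0.362]
eef_rot: [-180.0, 0.1, -2.8]
wrist_force: [0.7, -0.8, 0.3]
gripper_width: 0.049
```

Contact is clear (+2.8 N, lowered onto the floor) and the pliers are released. Backing off to in front of the drawer to look.

```bash
python3 -m handwheel '[[2,-5,1.5,0,0,0,0],[0,-5,1.5,0,0,0,0],[0,-5,1.5,0,0,0,0],[0,-5,1.5,0,0,0,0],[0,0,0,0,0,0,0],[0,0,0,0,0,0,0]]'
python3 - <<'E'
from h import *
t=imaging.camera("top")
crop(t,310,115,430,215,"pics/t11.png",6)
crop(imaging.camera("side"),280,130,360,200,"pics/s11.png",9)
up=lambda X,k,o:(np.array(X)+.5)/k-.5+np.array(o)
e=cast(t,up([(45,517),(612,533)],6,(310,115)),.092); print(e,e.mean(0))
togo(*(e.mean(0)[:2]-[.03,0]),.246,-2.8)
E
```

```text
time: 20.0
ee_pos: [0.393, -0.1638, 0.362]
eef_rot: [179.9, -0.1, -2.9]
wrist_force: [0.8, -0.5, -0.3]
gripper_width: 0.0008
[[ 0.45778267 -0.03648638  0.092     ]
 [ 0.44112868 -0.33431587  0.092     ]] [ 0.44945567 -0.18540112  0.092     ]
t 20.1 pos [ 0.3935 -0.1635  0.3615] rot [ 1.7996e+02 -8.0000e-02 -2.7800e+00] F [0.3 0.5 0.5] w 0.0004
shift cm [ 2.68  2.05 11.55] turn [ 0.001 -0.001  0.   ] in final frame [ 2.7   2.06 11.55]
```

View pics/t11.png

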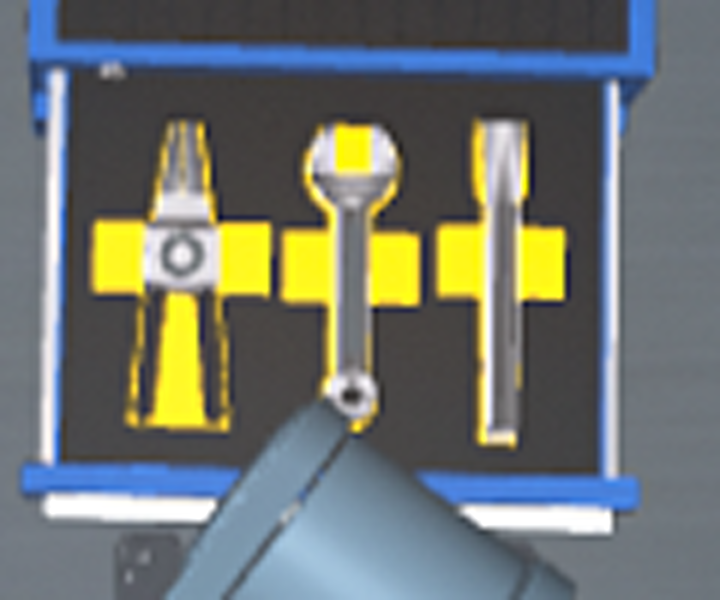

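View pics/s11.png

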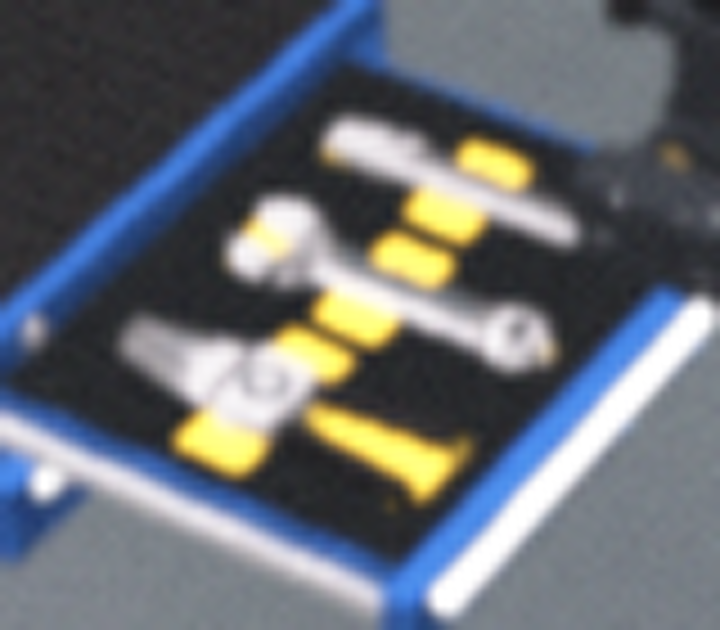

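Both tools sit inside their pocket outlines: pliers' ring at crop (182,256), spanner's hole at (350,396), with the chisel unchanged. The strip's front middle is at about (0.449, -0.185). Now lowering the closed fingers in front of the strip.

```bash
python3 -m handwheel '[[0,0,2,3,0,0,0],[0,0,0,5,0,0,0],[0,0,0,3.5,0,0,0],[0,0,0,0,0,0,0],[0,2.5,0,0,0,0,0],[0,1,0,0,0,0,0],[0,0.5,0,0,0,0,0],[0,0,0,0,0,0,0]]'
python3 - <<'E'
from h import *
togo(.645,-.196,.246,-2.8)
crop(imaging.camera("side"),280,120,400,220,"pics/s12.png",6)
crop(imaging.camera("top"),310,115,430,215,"pics/t12.png",6)
E
```

```text
time: 21.1
ee_pos: [0.4318, -0.1853, 0.2462]
eef_rot: [180.0, -0.0, -2.8]
wrist_force: [-0.1, 0.3, -0.6]
gripper_width: 0.0005
t 21.1 pos [ 0.4318 -0.1853  0.2462] rot [ 1.7998e+02 -2.0000e-02 -2.7800e+00] F [-0.1  0.3 -0.6] w 0.0005
shift cm [21.35  0.03  0.03] turn [ 0. -0.  0.] in final frame [2.135e+01 2.000e-02 2.000e-02]
```

View pics/s12.png

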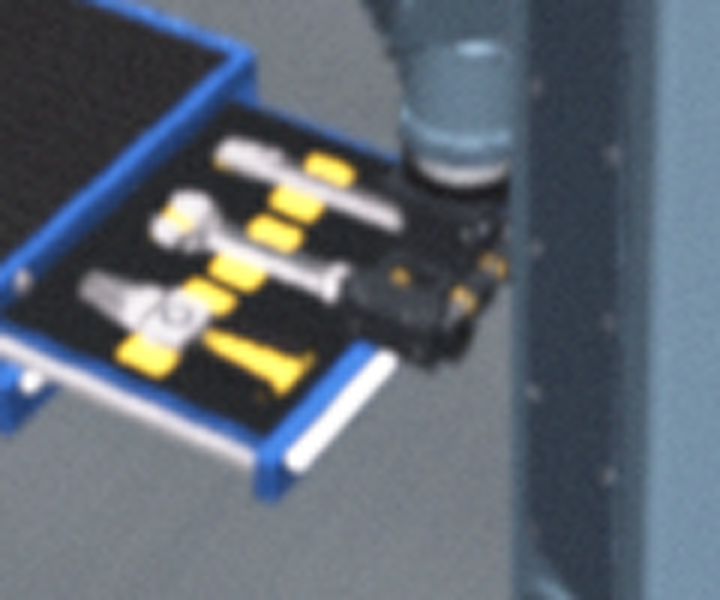

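View pics/t12.png

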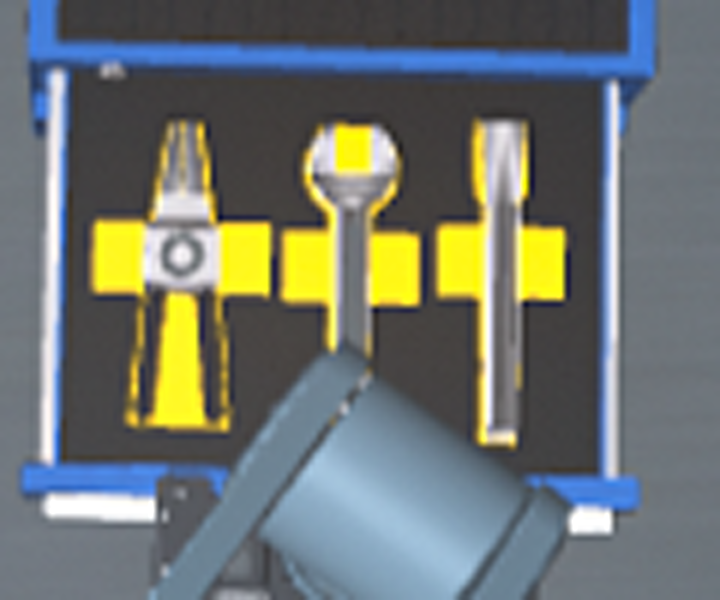

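The fingers are clear, just in front of the strip, and both tools haven't moved. Pushing gently.

```bash
python3 -m handwheel '[[0,0.4,0,0,0,0,0],[0,0.4,0,0,0,0,0],[0,0.5,0,0,0,0,0],[0,0.8,0,0,0,0,0],[0,1,0,0,0,0,0],[0,1,0,0,0,0,0],[0,1,0,0,0,0,0],[0,1,0,0,0,0,0]]'
python3 -m handwheel '[[0,1.2,0,0,0,0,0],[0,1.2,0,0,0,0,0],[0,1.2,0,0,0,0,0],[0,1.2,0,0,0,0,0],[0,1.2,0,0,0,0,0],[0,1.2,0,0,0,0,0],[0,1.2,0,0,0,0,0],[0,1.2,0,0,0,0,0]]'
python3 -m handwheel '[[0,1.2,0,0,0,0,0],[0,1,0,0,0,0,0],[0,0.8,0,0,0,0,0],[0,0.6,0,0,0,0,0],[0,0.3,0,0,0,0,0],[0,0,0,0,0,0,0]]'
python3 - <<'E'
from h import *
crop(imaging.camera("side"),220,90,360,200,"pics/s13.png",5)
E
```

```text
time: 22.2
ee_pos: [0.4931, -0.1886, 0.2456]
eef_rot: [180.0, 0.0, -2.8]
wrist_force: [-5.1, -2.8, 2.0]
gripper_width: 0.0005
time: 23.2
ee_pos: [0.589, -0.1936, 0.2456]
eef_rot: [180.0, 0.0, -2.8]
wrist_force: [-4.5, -4.4, 2.7]
gripper_width: 0.0005
time: 23.95
ee_pos: [0.6278, -0.1947, 0.2456]
eef_rot: [-180.0, -0.1, -2.8]
wrist_force: [0.1, -0.2, -0.1]
gripper_width: 0.0003
```

View pics/s13.png

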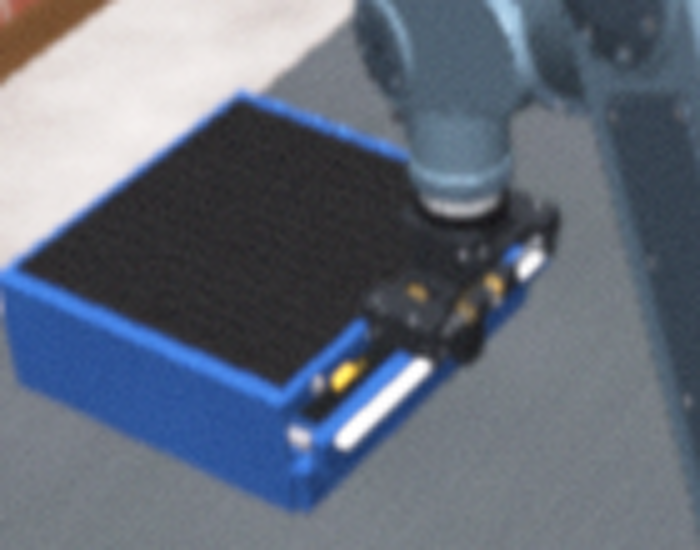

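The drawer is nearly shut, with about 20–30 mm left, and only friction on the wrist so far. Finishing in small steps.

```bash
python3 -m handwheel '[[0,0.4,0,0,0,0,0],[0,0.4,0,0,0,0,0],[0,0.4,0,0,0,0,0],[0,0.3,0,0,0,0,0],[0,0.2,0,0,0,0,0],[0,0,0,0,0,0,0]]'
python3 -m handwheel '[[0,0.2,0,0,0,0,0],[0,0.2,0,0,0,0,0],[0,0,0,0,0,0,0]]'
python3 -m handwheel '[[0,0.2,0,0,0,0,0],[0,0.1,0,0,0,0,0]]'
python3 -m handwheel '[[0,0.1,0,0,0,0,0],[0,0.1,0,0,0,0,0]]'
```

```text
time: 24.75
ee_pos: [0.6446, -0.1958, 0.2456]
eef_rot: [180.0, -0.0, -2.8]
wrist_force: [-1.6, 1.4, -0.1]
gripper_width: 0.0006
time: 25.12
ee_pos: [0.6485, -0.1961, 0.2456]
eef_rot: [180.0, -0.0, -2.8]
wrist_force: [-2.5, 1.7, 0.8]
gripper_width: 0.0004
time: 25.38
ee_pos: [0.6507, -0.1963, 0.2456]
eef_rot: [-180.0, 0.2, -2.8]
wrist_force: [-12.0, 3.0, 6.0]
gripper_width: 0.0003
time: 25.62
ee_pos: [0.6515, -0.1964, 0.2456]
eef_rot: [-180.0, 0.4, -2.8]
wrist_force: [-18.9, 3.1, 11.6]
gripper_width: 0.0003
```

The end stop was reached: force rose to 19 N at TCP x = 0.651, against an expected 0.650. Retreating to check.

```bash
python3 -m handwheel '[[0,0,0,0,0,0,0],[0,-0.5,0,0,0,0,0],[0,-1,0,0,0,0,0],[0,-4,0,0,0,0,0],[0,-5,0,0,0,0,0],[0,-5,0,-2,0,0,0],[0,-4,0,-5,0,0,0],[0,-2,4,-4,0,0,0],[0,0,5,0,0,0,0],[0,0,5,0,0,0,0],[0,0,5,0,0,0,0],[0,0,0,0,0,0,0],[0,0,0,0,0,0,0]]'
python3 - <<'E'
from h import *
t=imaging.camera("top");s=imaging.camera("side")
crop(t,300,20,440,150,"pics/t14.png",5);crop(s,200,90,340,210,"pics/s14.png",5)
cv2.imwrite("pics/t15.png",t["color"][:,:,::-1])
togo(.5,-.3,.35,0)
E
```

```text
time: 27.25
ee_pos: [0.43, -0.3752, 0.3543]
eef_rot: [-180.0, -0.0, -2.8]
wrist_force: [-0.5, -0.1, 0.2]
gripper_width: 0.0005
t 27.35 pos [ 0.4303 -0.3744  0.3544] rot [-179.98   -0.     -2.76] F [ 0.2  0.3 -0.2] w 0.0004
shift cm [ 6.6  -7.76  0.45] turn [-0.    -0.    -0.048] in final frame [ 6.97 -7.44  0.44]
```

View pics/t14.png

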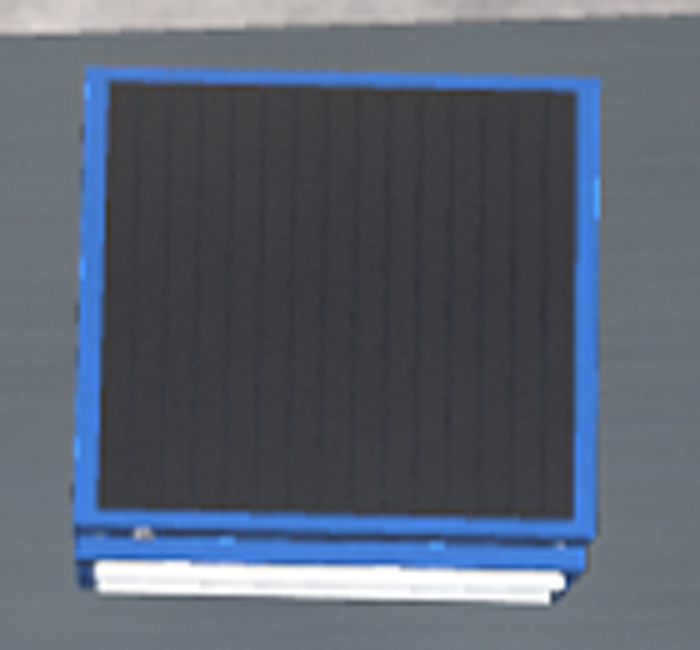

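View pics/s14.png

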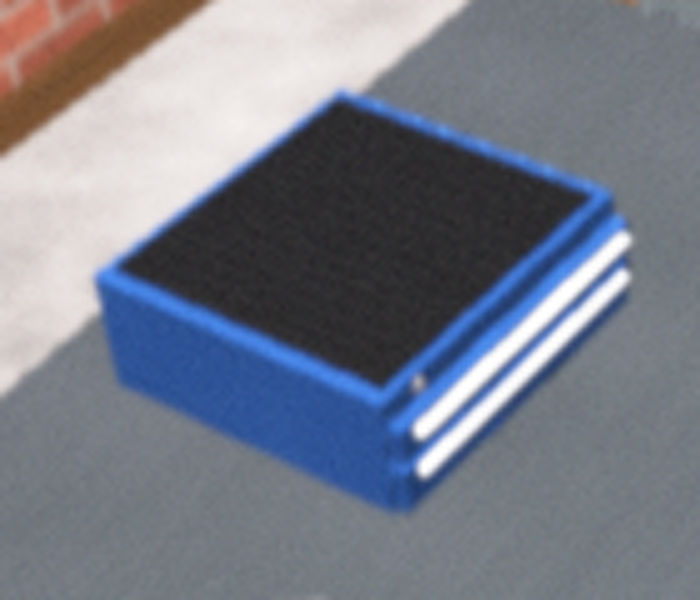

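View pics/t15.png

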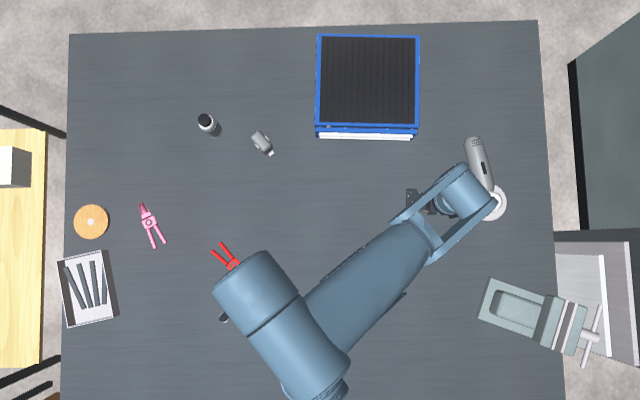

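The chest looks fully closed, and the tape measure (262,143), spray can (208,125) and grinder are where they were. One numeric check of drawer travel before handing in.

Run:
```python
from h import *
# white-strip left-end outer corner, before (s11/s12) and after (s14), same strip feature, z of strip ~.089
s=imaging.camera("side")
up=lambda X,k,o:(np.array(X)+.5)/k-.5+np.array(o)
b=cast(s,up((443,605),9,(280,130)),.089)[0]; b2=cast(s,up((300,463),6,(280,120)),.089)[0]
a=cast(s,up((420,431),5,(200,90)),.089)[0]; l=cast(s,up((427,470),5,(200,90)),.047)[0]
print("before",b,b2,"after",a,"travel",np.hypot(*(a-b)[:2]),np.hypot(*(a-b2)[:2]),"lower end",l)
```

```text
before [ 0.46304639 -0.03771469  0.089     ] [ 0.46052142 -0.03931949  0.089     ] after [ 0.67315465 -0.05092934  0.089     ] travel 0.21052340711297624 0.2129499374696755 lower end [ 0.67102081 -0.05219201  0.047     ]
```

Measured travel is 0.2105–0.213 m, so the drawer is fully shut. Handing in.

```bash
python3 -c "
from bench import env
print(env.job_done())"
```

```text
the job is handed in; nothing more can be done
None
```

The spanner and the pliers are back in their own pockets, and the drawer is shut. I handed the job in at about 27 s, and it reports no verdict.

- **Tools in their pockets:** I gripped each tool at its recommended point, lowered it until the wrist force showed floor contact, and let go inside the finger cut-out. Top and side pictures before closing showed both tools inside their pocket outlines and the chisel in place. I couldn't see inside once the drawer was shut.
- **Drawer:** Pushing showed only friction (about 5–7 N) until the end stop, where I stopped at about 19 N along the push. The strip travelled 0.2105–0.213 m in the side pictures, against the 0.21 m stroke.
- **Bystanders:** The tape measure and spray can are where they stood in the last top picture, and so is the visible part of the grinder, though the arm partly covers it. The arm ended clear of everything, with near-zero wrist force.
- **Where the checks disagreed:**
  - The two cameras placed the pockets about 3 mm apart in y. The side camera looks in at a slant, so the near wall probably hides part of the pocket floor. I used a compromise for the spanner and the top view for the pliers.
  - The spanner sat about 1–2 mm off its pocket's centre towards -y, inside the 5 mm limit.
  - The lower drawer's strip measured about 2 mm nearer the robot than the upper one. It should be 2 mm further back, so that 4 mm mismatch is unresolved. It's close to measurement accuracy, and the travel and end stop both indicate shut.

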